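# Hold the belt tensioner back

### The job

I am about to slip a new belt onto this tensioner unit. First lay the two parts I took off it, the straight keeper bar and the L-shaped idler block, flat in the compartments of the service tray that match their shapes, and let go of them. Then push the sprung tensioner arm back by its roller, past the ratchet click and right up to its end stop, and finish while still holding it there with the fingers against its spring, clear of the pawl; leave the file and the red cap where they are.

Things in the scene. Friction and masses are not known exactly. Their poses are not given: they have to be found in the camera images.
- keeper_bar: loose straight steel bar, 24 (x) x 110 (y) x 14 (z) mm, lying flat on the table, 0.12 kg (varies); origin at the centre of its underside, its long side along its y. A half turn gives the same shape.
- idler_block: loose L-shaped steel block, 14 mm thick, 60 (x) x 80 (y) mm overall, lying flat, about 0.12 kg. Origin at the centre of that outline, at the underside (in the L's inner corner, not on steel). Long leg x -30 to -6, y -40 to 40 mm; short leg x -6 to 30, y -40 to -16 mm. Centre of mass about (-9, -9) mm. It starts turned at most 0.75 rad from the way it must lie in the tray.
- tray: low grey service tray fixed to the table, 116 (x) x 128 (y) mm, floor 4 mm thick, walls 4 mm thick and up to z = 10 mm; origin at the centre of its underside. Straight compartment on its +x side, L-shaped one on its -x side, and a small spare one (x -54 to 16, y 34 to 60 mm) that stays empty. Tray and tensioner unit stand side by side and may change places.
- bar_pocket (a point): centre of the floor of the straight compartment, at (37, 0, 4) mm in the tray's frame, axes as the tray's; inside it measures 34 (x) x 120 (y) mm, 5 mm play on each side of the keeper bar.
- block_pocket (a point): centre of the 70 (x) x 90 (y) mm outline of the L-shaped compartment's floor, at (-19, -15, 4) mm in the tray's frame, axes as the tray's. A solid corner fills x -1 to 35, y -11 to 45 mm of it up to the wall tops, so the idler block fits, with 5 mm play each side, only with its axes as the tray's and its origin over this point.
- tensioner: belt tensioner unit fixed to the table: base plate 140 (x) x 160 (y) x 10 mm, origin at the centre of its underside. On it: a fixed drive pulley (37 mm wide, top at 36 mm) at (-45, 55) mm, the arm's pivot at (0, 20) mm, the ratchet pawl and its guides at (0, 44 to 77) mm, top at 35 mm, and a rubber stop post (12 mm wide, top at 34 mm) at about (38, -29) mm.
- pivot_axis (a point): the arm's vertical hinge axis at the plate's top (10 mm above the table), at (0, 20) mm in the unit's frame; its axes are the unit's.
- roller (a point): middle of the arm's idler roller: an upright grey cylinder, 28 mm in diameter, from 26 to 60 mm above the table (this point is at 43 mm), fixed on the arm's free end 90 mm from the hinge axis. A bar of the arm, 18 mm wide, 14 to 26 mm above the table, runs from hub to roller. It can be pushed from its -x side or pinched from above.
- tension_arm (a joint): sprung arm's angle, rad, counterclockwise from above. At 0 (rest) it points from the pivot along the unit's -y, leaning 0.40 rad to -x (roller at (-35, -63) mm in the unit's frame); growing, the roller swings to +x; 0.80 is the end stop. Spring force at the roller: 4.5 N at 0, 10 N at 0.80; the tooth adds some 2 N. Click at about 0.48; let go beyond it, the arm falls back onto the pawl at 0.45.
- pawl (a joint): spring pawl slider, m: 0 when dropped in (at rest, and again behind the tooth), up to 0.004 while the arm's tooth lifts it just before the click.
- needle_file: loose needle file 140 mm long, 13 mm thick, lying between tray and tensioner unit; bystander. Origin at its middle.
- red_cap: loose red plastic cap, 34 mm wide, 28 mm high, bystander behind the file. Origin at the centre of its underside.

How it is judged:
By the outcome, as a careful person would: the job done as asked, in the order asked, and still so for the second after the job is handed in, while the arm keeps its last pose, push and grip.
It also fails if it takes over 53 s, if anything falls off the work surface, if the arm or the gripper's body presses on something with over 40 N, if the wrist force passes 120 N, or if a joint passes its speed limit or range.

### The arm

A 6-joint arm with a two-finger parallel gripper is mounted at the origin on a cart in front of the work surface, level with it; the furniture and walls round the work are solid. World frame = base frame: x ahead of the robot, y to its left, z up, the work surface at z = 0. Lengths are in mm, angles in rad, forces in N, time in s.
With the tool pointing down it reaches from about 350 to 775 mm from the base axis. Payload 7.3 kg.
Tool frame: the origin (TCP) lies between the finger pads; the fingertips stand 22 mm ahead of it and the grasp point (between the pads) lies 3 mm ahead of it (nose_length is the distance from the TCP to the fingertips, in mm); z points along the fingers, y is the direction in which the jaws open and shut (so a half turn about z gives the same grasp; the last joint's range is limited). The gripper opens to 92 mm and grips with 3 to 60 N. Pads are 19 mm wide; open, the fingers measure 130 mm over their backs; the gripper's body (75 mm by 190 mm) begins 47 mm behind the grasp point.
Start: joints at [-1.433, 0.342, 1.524, -0, 1.275, -0.146], TCP at [147.025, -504.01, 248.741] pointing down, gripper open.
Joint ranges: [-2.53, 2.53], [-0.77, 2.02], [0.04, 2.7], [-1, 4.14], [0.28, 2.66], [-3.11, 3.11]. Speed limits (rad/s): [2.57, 2.57, 3.14, 3.14, 3.14, 3.14].

### API

Orientations are given as [roll, pitch, yaw] about the fixed x, y, z axes, in that order (R = Rz(yaw) Ry(pitch) Rx(roll)).
In Python, from plant import get_obs, capture, close_job, nose_length gives the robot as it stands.
- The arm moves only by the tool step_arm, never from a script. Its argument "increments" is text: rows parted by semicolons, each of 7 numbers parted by spaces: the turn, a rotation vector about the tool's x, y, z in rad, then the shift along the tool's x, y, z in mm, then the opening, from -1 (shut) to 1 (fully open). A call has 1 to 20 rows; each row is the pose to reach, as a shift and turn from the pose commanded when the call began, along the tool's axes at that moment; what a row does not reach only later rows make up. A row lasts 1/8 s, in which the tool goes at most 62.5 mm and 10.7 degrees, less where a joint would pass 70% of its speed; a pose out of reach is approached as far as the arm can. A call with a gripper value outside its range is refused whole. The fingers move at their own pace and stop on an object; the grip force is fixed at half the most. Time passes only in rows, so rows that repeat a pose let the fingers close. It gives the time, the measured TCP pose, the force and the opening at its end, in the units of the state.
- get_obs(): the state, without advancing time (a new reading comes with each control period).
- capture(name): name is "scene" or "top"; returns a dict with "frame" (480x640x3 uint8, red, green, blue), "K" (3x3 intrinsics, pixels), "distortion" ([k1, k2, p1, p2, k3] as OpenCV has them; the pictures are not rectified), "extrinsics" (4x4, takes a point from world to camera coordinates). Camera axes: x right, y down, z forward; pixel columns grow to the right and rows downward; lengths in mm; the calibration is good to about 2 mm. A picture is of the moment at which its call begins. There is no depth.
- close_job(): hands the job in, once; it reports no verdict.
The state is a dict: "time": time; "joint_positions": joint angles; "dq": joint speeds; "tau": joint torques, N m; "tool_pos": TCP position; "tcp_rot": TCP orientation; "contact_force": force on the tool from outside, world axes, zero at the start; "moment": the same for the moment, N m; "grip_width": finger opening in mm.
Only numpy, scipy, OpenCV 4.12 (cv2) and the standard library are available. Lean on these libraries where they do the work, as an engineer would, in place of code of your own. Each camera call takes 0.05 s, during which the arm holds its last target.

## Working session

There is one attempt and no reset: what is moved stays moved. The work goes in short steps, Python scripts to look and compute and a tool call to move; the robot and the scene stay as the last step left them, time stands still between calls to the robot, and variables do not carry over. Pictures are saved under pics/ and viewed, and the job is handed in when it is done.

Besides the shell and the picture viewer there is one more tool, called after ">>>" as name(argument=value, ...) on one line, values as JSON. step_arm: Moves the arm, as the interface text tells. Its arguments: {"type":"object","properties":{"increments":{"type":"string"}},"required":["increments"]}

```bash
mkdir -p pics; ls; python3 - <<'E'
from plant import *
import cv2,numpy as np
print(get_obs(),nose_length)
for n in("scene","top"):
    c=capture(n);cv2.imwrite(f"pics/{n}0.png",c["frame"][...,::-1])
    print(n,c["K"],c["distortion"],c["extrinsics"])
    np.savez(f"{n}0.npz",**c)
E
```

```text
pics
{'time': 0.0, 'joint_positions': array([-1.43301610e+00,  3.42691871e-01,  1.52501352e+00,  5.84617139e-06,
        1.27541163e+00, -1.46014803e-01]), 'dq': array([ 0.0011534 ,  0.00091397,  0.00077785, -0.00039206, -0.00073474,
        0.00139414]), 'tau': array([-3.46255765e-04, -4.31243277e+01, -2.44226432e+01,  7.15763122e-02,
        5.58116147e-02, -1.42140502e-04]), 'tool_pos': array([ 146.96368595, -503.61820943,  248.06217917]), 'tcp_rot': array([-3.14008532e+00, -2.27320637e-04,  2.83793153e-01]), 'contact_force': array([-0.56977794, -0.56743441, -0.46884581]), 'moment': array([ 0.02694128, -0.00473362, -0.00997706]), 'grip_width': 91.84123280966331} 22.0
scene [[593.41361066   0.         323.7620509 ]
 [  0.         593.41361066 234.29405157]
 [  0.           0.           1.        ]] [-0.12816909  0.          0.          0.          0.        ] [[-1.77619106e-01  9.84003866e-01 -1.37056576e-02  1.07159377e+02]
 [ 8.67097010e-01  1.49899939e-01 -4.75050297e-01 -4.49780843e+02]
 [-4.65396851e-01 -9.62621437e-02 -8.79851903e-01  1.21703855e+03]
 [ 0.00000000e+00  0.00000000e+00  0.00000000e+00  1.00000000e+00]]
top [[457.85643619   0.         312.56873779]
 [  0.         457.85643619 241.65667054]
 [  0.           0.           1.        ]] [-0.07288532  0.          0.          0.          0.        ] [[ 2.13785518e-02 -9.99605278e-01  1.82276261e-02 -2.67380543e+01]
 [-9.88984827e-01 -2.38153100e-02 -1.46088480e-01  5.56691667e+02]
 [ 1.46464912e-01 -1.49036855e-02 -9.89103589e-01  8.29256444e+02]
 [ 0.00000000e+00  0.00000000e+00  0.00000000e+00  1.00000000e+00]]
```

View pics/scene0.png

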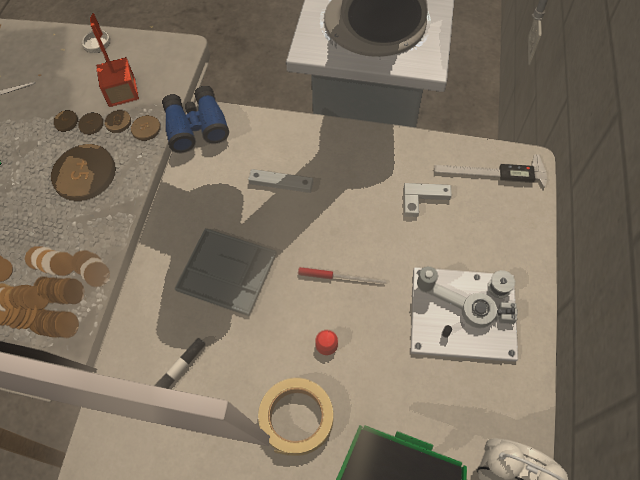

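View pics/top0.png

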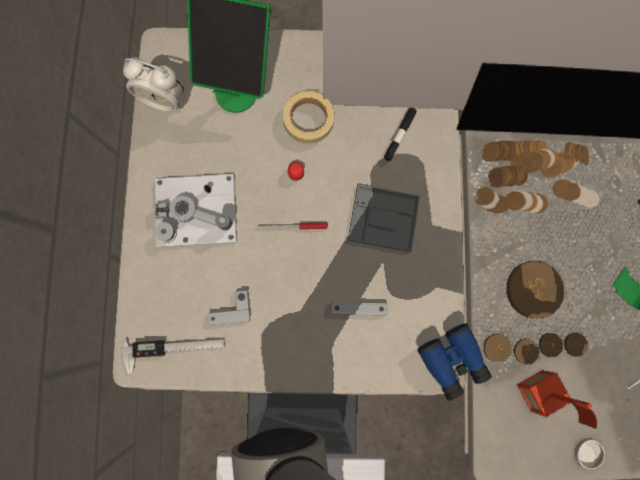

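```bash
cat > h.py <<'E'
import numpy as np,cv2
def ortho(c,z,x0,x1,y0,y1,s=4,grid=20):
    # image: up=+x, left=+y ; returns picture
    H=int((x1-x0)*s);W=int((y1-y0)*s)
    r,q=np.mgrid[0:H,0:W]
    P=np.stack([x1-(r+.5)/s,y1-(q+.5)/s,np.full(r.shape,float(z))],-1).reshape(-1,3)
    m=proj(c,P).reshape(H,W,2).astype(np.float32)
    im=cv2.remap(c["frame"][...,::-1].copy(),m[...,0],m[...,1],cv2.INTER_CUBIC)
    if grid:
        for v in np.arange(np.ceil(x0/grid)*grid,x1,grid):
            p=int((x1-v)*s);cv2.line(im,(0,p),(W,p),(0,255,255) if v%100 else (0,0,255),1);cv2.putText(im,str(int(v)),(0,p),0,.4,(0,0,255))
        for v in np.arange(np.ceil(y0/grid)*grid,y1,grid):
            p=int((y1-v)*s);cv2.line(im,(p,0),(p,H),(0,255,255) if v%100 else (0,0,255),1);cv2.putText(im,str(int(v)),(p,10),0,.4,(0,0,255))
    return im
def proj(c,P):
    P=np.asarray(P,float).reshape(-1,3);E=c["extrinsics"]
    return cv2.projectPoints(P,cv2.Rodrigues(E[:3,:3])[0],E[:3,3],c["K"],c["distortion"])[0].reshape(-1,2)
def unproj(c,uv,z):
    u=cv2.undistortPoints(np.asarray(uv,float).reshape(-1,1,2),c["K"],c["distortion"]).reshape(-1,2)
    E=c["extrinsics"];R=E[:3,:3];o=-R.T@E[:3,3]
    d=np.c_[u,np.ones(len(u))]@R
    return o+d*((z-o[2])/d[:,2])[:,None]
def load(n): return dict(np.load(n+".npz"))
E
python3 - <<'E'
from h import *
for n in("scene","top"):
    c=load(n+"0")
    print(unproj(c,[[280,180],[427,195],[225,270],[465,310]] if n=="scene" else [[358,308],[230,308],[384,218],[195,210]],10))
E
```

```text
[[ 435.21540237 -106.47825911   10.        ]
 [ 422.65694226  144.70233479   10.        ]
 [ 616.49701353 -156.50096351   10.        ]
 [ 619.22966114  222.46470083   10.        ]]
[[ 434.06402909 -105.28266289   10.        ]
 [ 428.55220398  141.98867399   10.        ]
 [ 612.88353302 -155.99482446   10.        ]
 [ 619.82761644  220.86498046   10.        ]]
```

```bash
python3 - <<'E'
from h import *
R={"bar":(14,385,485,-170,-40),"blk":(14,380,480,80,210),"tray":(10,535,695,-240,-80),"ten":(10,520,720,130,310)}
for k,(z,*b) in R.items():
    ims=[ortho(load(n+"0"),z,*b,s=4 if k=="bar" or k=="blk" else 2.4) for n in("scene","top")]
    i=np.vstack(ims) if k in("bar","blk") else np.hstack(ims)
    if i.shape[0]>600: i=cv2.resize(i,None,fx=.75,fy=.75)
    if i.shape[1]>800: i=cv2.resize(i,None,fx=800/i.shape[1],fy=800/i.shape[1])
    cv2.imwrite(f"pics/o_{k}.png",i);print(i.shape)
E
```

```text
(600, 390, 3)
(600, 390, 3)
(384, 768, 3)
(444, 800, 3)
```

View pics/o_bar.png

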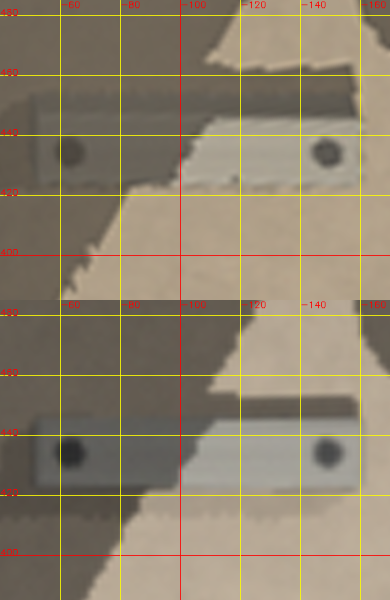

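View pics/o_blk.png

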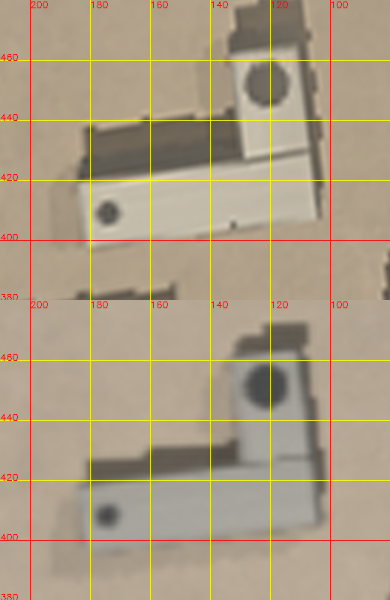

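View pics/o_tray.png

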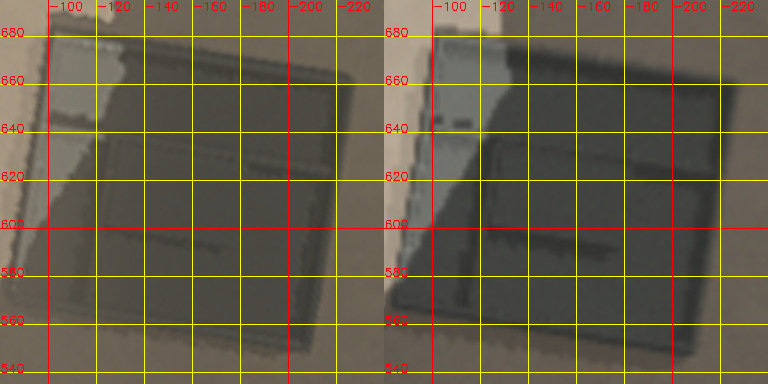

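View pics/o_ten.png

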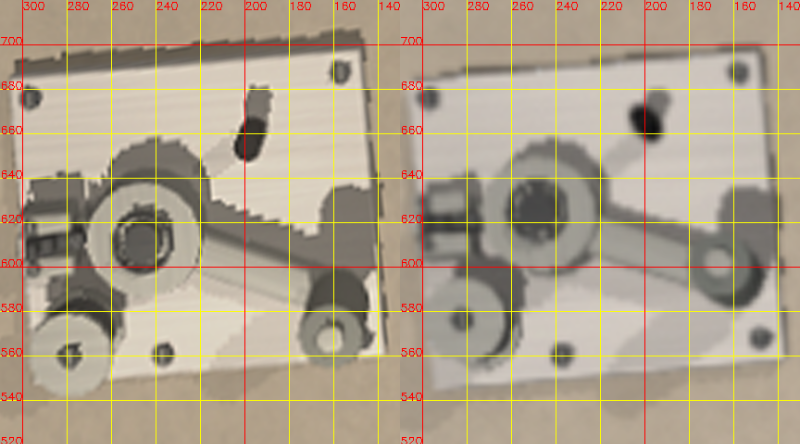

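```bash
cat > ov.py <<'E'
from h import *
from scipy.optimize import least_squares
def W(p,pts):
    c,s=np.cos(p[2]),np.sin(p[2]);pts=np.asarray(pts,float)
    return np.c_[p[0]+c*pts[:,0]-s*pts[:,1],p[1]+s*pts[:,0]+c*pts[:,1],pts[:,2]]
L=[(-30,-40),(30,-40),(30,-16),(-6,-16),(-6,40),(-30,40)]
B=[(-12,-55),(12,-55),(12,55),(-12,55)]
def box(a,b,c,d): return [(a,c),(b,c),(b,d),(a,d)]
def lift(q,z): return [(a,b,z) for a,b in q]
SH={"bar":[lift(B,14)],"blk":[lift(L,14)],
"tray":[lift(box(-58,58,-64,64),10),lift(box(20,54,-60,60),10),lift(box(-54,16,34,60),10),lift([(-54,-60),(16,-60),(16,-26),(-20,-26),(-20,30),(-54,30)],10)],
"ten":[lift(box(-70,70,-80,80),10)]}
def overlay(tag,k,p,out,s=5,m=15):
    ims=[]
    for n in("scene","top"):
        c=load(n+tag);pts=np.vstack([proj(c,W(p,q)) for q in SH[k]])
        a=np.floor(pts.min(0)-m).astype(int);b=np.ceil(pts.max(0)+m).astype(int)
        im=cv2.resize(c["frame"][a[1]:b[1],a[0]:b[0],::-1],None,fx=s,fy=s,interpolation=cv2.INTER_CUBIC)
        im=cv2.convertScaleAbs(im,alpha=1.4,beta=10)
        for q in SH[k]:
            u=((proj(c,W(p,q))-a+.5)*s).round().astype(int)
            cv2.polylines(im,[u],True,(0,255,0),1)
        ims.append(im)
    h=max(i.shape[0] for i in ims)
    i=np.hstack([cv2.copyMakeBorder(i,0,h-i.shape[0],0,0,0) for i in ims])
    f=min(800/i.shape[1],600/i.shape[0],1)
    cv2.imwrite(out,cv2.resize(i,None,fx=f,fy=f,interpolation=cv2.INTER_AREA))
def fit(loc,wor,p0):
    return least_squares(lambda p:(W(p,[(a,b,0) for a,b in loc])[:,:2]-wor).ravel(),p0).x
E
python3 - <<'E'
from ov import *
pb=fit([(-30,40),(-30,-40),(30,-40),(30,-16)]*2,np.array([(398,180.5),(407,104),(463.5,110),(465,133),(397,181),(404.5,103.5),(463,110),(462,133)]),[420,140,.1]);print(pb)
overlay("0","blk",pb,"pics/v_blk.png")
overlay("0","bar",[434.3,-105.5,0],"pics/v_bar.png")
overlay("0","tray",[615.9,-154.7,-.163],"pics/v_tray.png",s=4)
pt=fit([(-70,-80),(70,-80),(70,80),(-70,80)],np.array([(556,140),(697,147),(688,307),(545,300)]),[620,220,.05]);print(pt)
overlay("0","ten",pt,"pics/v_ten.png",s=4)
E
```

```text
[4.31022561e+02 1.45796824e+02 1.05728245e-01]
[6.21500000e+02 2.23500000e+02 5.66675001e-02]
```

View pics/v_blk.png

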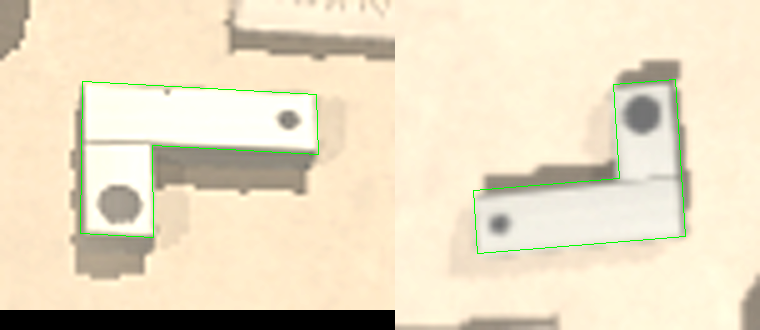

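View pics/v_bar.png

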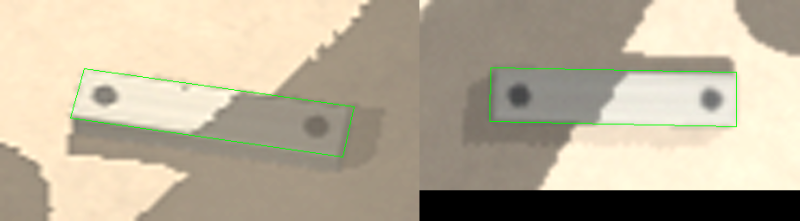

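View pics/v_tray.png

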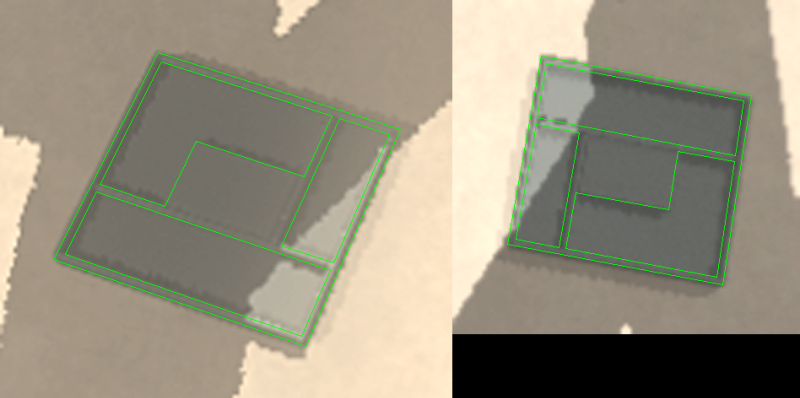

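View pics/v_ten.png

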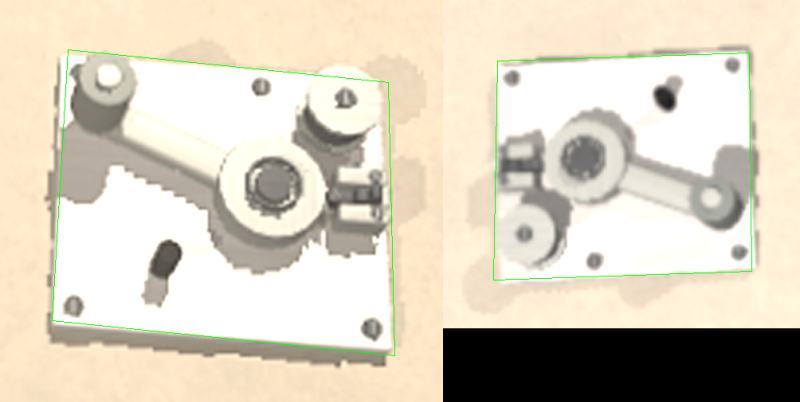

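```bash
python3 - <<'E'
from h import *
ims=[ortho(load(n+"0"),z,340,480,80,220,s=2.8) for n,z in(("scene",5),("top",5))]
cv2.imwrite("pics/cal.png",np.hstack(ims))
E
```

```text
(no output)
```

View pics/cal.png

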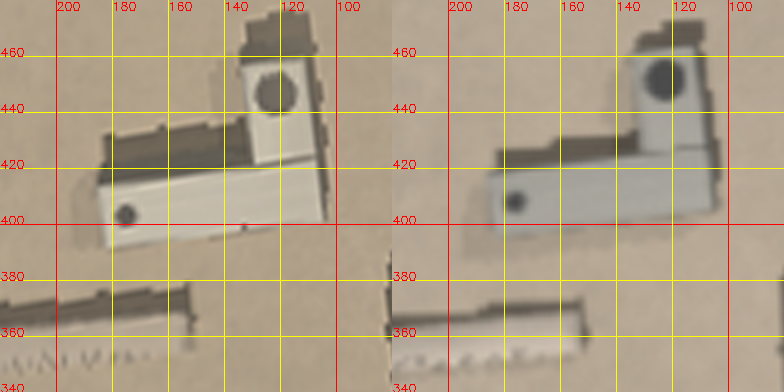

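```bash
cat > rel.py <<'E'
import sys,numpy as np
def rel(cmd,t):
    x,y,z,w=cmd;d=np.array(t[:3])-[x,y,z];c,s=np.cos(w),np.sin(w)
    return [0,0,round(-(t[3]-w),4),round(d@[c,s,0],1),round(d@[s,-c,0],1),round(-d[2],1)]
def app(cmd,r): # commanded pose after a row
    x,y,z,w=cmd;c,s=np.cos(w),np.sin(w)
    p=np.array([x,y,z])+r[3]*np.array([c,s,0])+r[4]*np.array([s,-c,0])+r[5]*np.array([0,0,-1])
    return [*p.round(2),round(w-r[2],4)]
E
python3 -c "
from rel import *
c=[147.025,-504.01,248.741,.2838]
r=rel(c,[434.3,-105.5,100,1.571]);print(r,app(c,r))"
```

```text
[0, 0, -1.2872, np.float64(387.4), np.float64(-302.1), np.float64(148.7)] [np.float64(434.34), np.float64(-105.52), np.float64(100.04), 1.571]
```

>>> step_arm(increments="0 0 -1.287 387.4 -302.1 148.7 1; 0 0 -1.287 387.4 -302.1 148.7 1; 0 0 -1.287 387.4 -302.1 148.7 1; 0 0 -1.287 387.4 -302.1 148.7 1; 0 0 -1.287 387.4 -302.1 148.7 1; 0 0 -1.287 387.4 -302.1 148.7 1; 0 0 -1.287 387.4 -302.1 148.7 1; 0 0 -1.287 387.4 -302.1 148.7 1; 0 0 -1.287 387.4 -302.1 148.7 1; 0 0 -1.287 387.4 -302.1 148.7 0.1; 0 0 -1.287 387.4 -302.1 148.7 0.1")

```text
time: 1.48
tool_pos: [433.9, -106.6, 100.3]
tcp_rot: [3.141, 0.0, 1.57]
contact_force: [-0.2, 0.4, 0.1]
grip_width: 76.5
```

>>> step_arm(increments="0 0 0 0 0 50 0.1; 0 0 0 0 0 60 0.1; 0 0 0 0 0 70 0.1; 0 0 0 0 0 70 0.1; 0 0 0 0 0 70 -1; 0 0 0 0 0 70 -1; 0 0 0 0 0 70 -1; 0 0 0 0 0 70 -1; 0 0 0 0 0 70 -1; 0 0 0 0 0 70 -1")

```text
time: 2.72
tool_pos: [434.5, -105.5, 30.3]
tcp_rot: [3.141, 0.0, 1.571]
contact_force: [-0.4, 0.6, 5.7]
grip_width: 23.3
```

>>> step_arm(increments="0 0 0 0 0 -5 -1; 0 0 0 0 0 -15 -1; 0 0 0 0 0 -30 -1; 0 0 0 0 0 -30 -1")

```text
time: 3.22
tool_pos: [435.1, -105.8, 61.1]
tcp_rot: [3.139, 0.001, 1.571]
contact_force: [0.0, 0.1, -0.3]
grip_width: 23.5
```

```bash
python3 - <<'E'
from plant import *
import cv2,numpy as np
print({k:np.round(v,3) for k,v in get_obs().items() if k in("tool_pos","contact_force","grip_width","moment")})
for n in("scene","top"):
    c=capture(n);np.savez(f"{n}1.npz",**c)
a=np.load("scene1.npz")["frame"][100:300,150:390,::-1];b=np.load("top1.npz")["frame"][180:380,260:500,::-1]
cv2.imwrite("pics/p1.png",cv2.resize(np.hstack([a,b]),None,fx=1.66,fy=1.66,interpolation=2))
from rel import *
c=[434.3,-105.5,60,1.571];r=rel(c,[652.4,-160.7,60,1.571-.163]);print(r,app(c,r))
E
```

```text
{'tool_pos': array([ 435.095, -105.838,   61.102]), 'contact_force': array([ 0.032,  0.129, -0.279]), 'moment': array([-0.032, -0.093, -0.048]), 'grip_width': np.float64(23.487)}
[0, 0, 0.163, np.float64(-55.2), np.float64(218.1), np.float64(-0.0)] [np.float64(652.41), np.float64(-160.66), np.float64(60.0), 1.408]
```

View pics/p1.png

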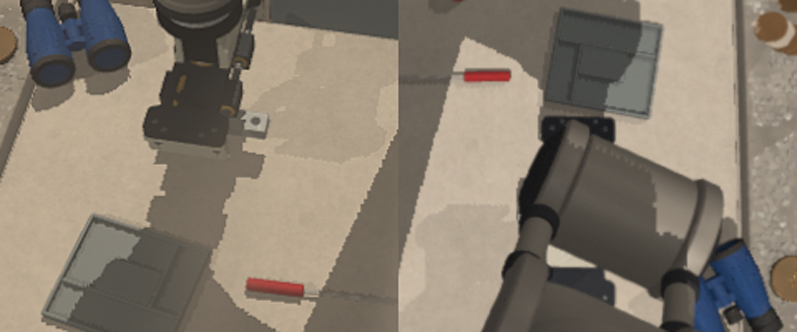

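>>> step_arm(increments="0 0 0.08 -30 110 0 -1; 0 0 0.163 -55.2 218.1 0 -1; 0 0 0.163 -55.2 218.1 0 -1; 0 0 0.163 -55.2 218.1 0 -1; 0 0 0.163 -55.2 218.1 0 -1; 0 0 0.163 -55.2 218.1 10 -1; 0 0 0.163 -55.2 218.1 10 -1")

```text
time: 4.2
tool_pos: [650.4, -160.1, 48.4]
tcp_rot: [-3.138, -0.001, 1.408]
contact_force: [-0.6, 0.2, -0.5]
grip_width: 22.9
```

```bash
python3 - <<'E'
from plant import *
import cv2,numpy as np
from ov import *
for n in("scene","top"):
    c=capture(n);np.savez(f"{n}2.npz",**c)
overlay("2","tray",[615.9,-154.7,-.163],"pics/v_tray2.png",s=4)
E
```

```text
(no output)
```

View pics/v_tray2.png

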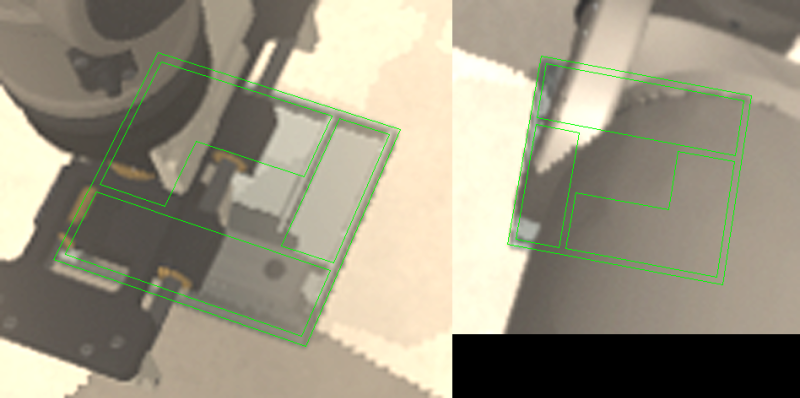

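>>> step_arm(increments="0 0 0 0 0 6 -1; 0 0 0 0 0 11 -1; 0 0 0 0 0 13.5 -1; 0 0 0 0 0 15 -1; 0 0 0 0 0 15 -1")

```text
time: 4.92
tool_pos: [652.4, -160.8, 34.9]
tcp_rot: [-3.142, 0.0, 1.408]
contact_force: [-0.0, 0.6, -0.8]
grip_width: 23.7
```

```bash
python3 - <<'E'
from plant import *
import cv2,numpy as np
print({k:np.round(v,3) for k,v in get_obs().items() if k in("tool_pos","contact_force","grip_width","moment")})
f=capture("scene")["frame"][200:330,150:300,::-1]
cv2.imwrite("pics/p3.png",cv2.resize(f,None,fx=4,fy=4,interpolation=2))
E
```

```text
{'tool_pos': array([ 652.426, -160.769,   34.913]), 'contact_force': array([-0.005,  0.623, -0.838]), 'moment': array([ 0.023, -0.081,  0.001]), 'grip_width': np.float64(23.73)}
```

View pics/p3.png

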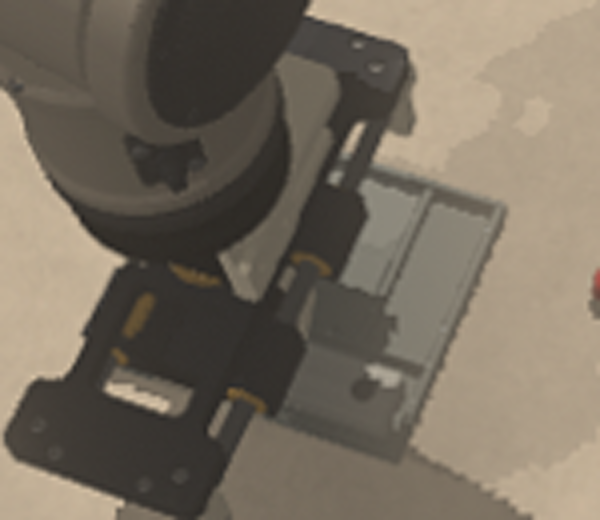

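>>> step_arm(increments="0 0 0 0 0 1 -1; 0 0 0 0 0 1 -1; 0 0 0 0 0 1 -0.2; 0 0 0 0 0 1 -0.1; 0 0 0 0 0 1 -0.1; 0 0 0 0 0 -10 -0.1; 0 0 0 0 0 -50 -0.1; 0 0 0 0 0 -65 0.09; 0 0 0 0 0 -65 0.09")

```text
time: 6.1
tool_pos: [653.1, -161.0, 101.5]
tcp_rot: [3.139, 0.001, 1.408]
contact_force: [-0.0, -1.0, -0.1]
grip_width: 49.4
```

```bash
python3 - <<'E'
from rel import *
c=[652.4,-160.7,100,1.408];r=rel(c,[413.1,143.9,100,1.571+.106]);print(r,app(c,r))
E
```

```text
[0, 0, -0.269, np.float64(261.8), np.float64(-285.5), np.float64(-0.0)] [np.float64(413.11), np.float64(143.91), np.float64(100.0), 1.677]
```

>>> step_arm(increments="0 0 -0.269 261.8 -285.5 0 0.09; 0 0 -0.269 261.8 -285.5 0 0.09; 0 0 -0.269 261.8 -285.5 0 0.09; 0 0 -0.269 261.8 -285.5 0 0.09; 0 0 -0.269 261.8 -285.5 0 0.09; 0 0 -0.269 261.8 -285.5 0 0.09; 0 0 -0.269 261.8 -285.5 0 0.09; 0 0 -0.269 261.8 -285.5 0 0.09; 0 0 -0.269 261.8 -285.5 30 0.09; 0 0 -0.269 261.8 -285.5 40 0.09; 0 0 -0.269 261.8 -285.5 40 0.09")

```text
time: 7.48
tool_pos: [413.4, 143.1, 59.3]
tcp_rot: [-3.14, 0.0, 1.675]
contact_force: [-0.1, -0.0, -0.1]
grip_width: 49.9
```

```bash
python3 - <<'E'
from plant import *
import cv2,numpy as np
from ov import *
for n in("scene","top"):
    c=capture(n);np.savez(f"{n}4.npz",**c)
overlay("4","tray",[615.9,-154.7,-.163],"pics/v_tray4.png",s=4)
a=load("scene4")["frame"][100:300,330:570,::-1];b=load("top4")["frame"][220:380,120:320,::-1]
cv2.imwrite("pics/p4a.png",cv2.resize(a,None,fx=3,fy=3,interpolation=2))
E
```

```text
(no output)
```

View pics/v_tray4.png

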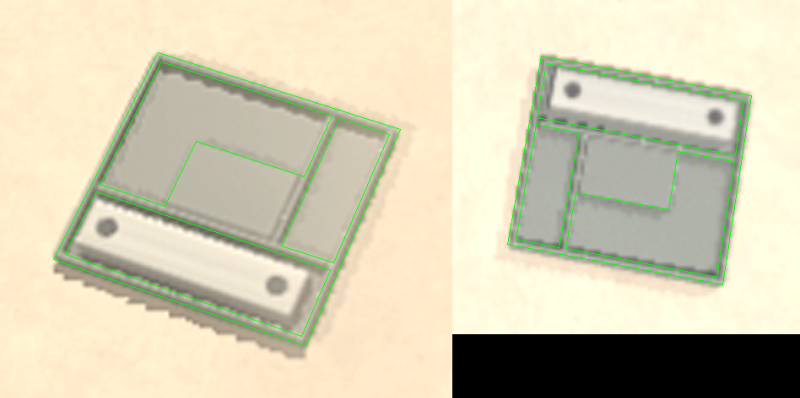

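View pics/p4a.png

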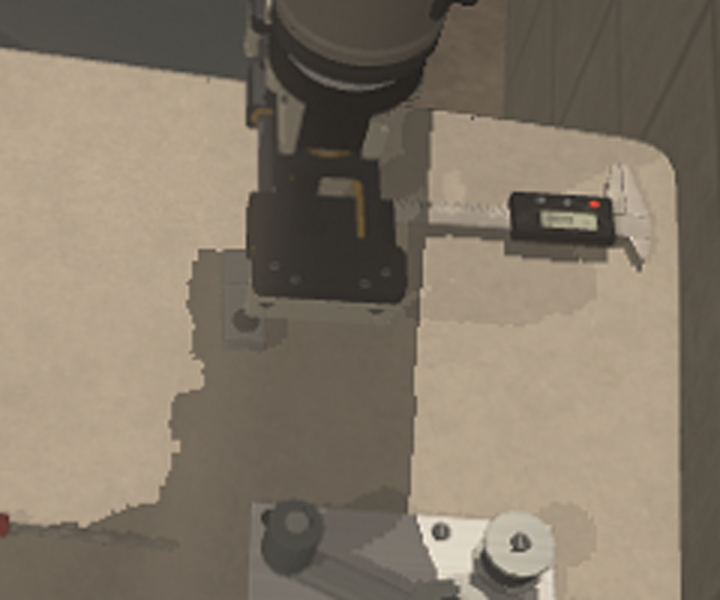

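>>> step_arm(increments="0 0 0 0 0 20 0.09; 0 0 0 0 0 30 0.09; 0 0 0 0 0 30 0.09; 0 0 0 0 0 30 -1; 0 0 0 0 0 30 -1; 0 0 0 0 0 30 -1; 0 0 0 0 0 30 -1; 0 0 0 0 0 27 -1; 0 0 0 0 0 15 -1; 0 0 0 0 0 0 -1; 0 0 0 0 0 0 -1")

```text
time: 8.95
tool_pos: [414.1, 144.1, 61.2]
tcp_rot: [3.139, -0.0, 1.677]
contact_force: [-0.2, -0.7, -0.9]
grip_width: 23.4
```

```bash
python3 - <<'E'
from plant import *
import cv2,numpy as np
from ov import *
print({k:np.round(v,3) for k,v in get_obs().items() if k in("tool_pos","contact_force","grip_width","moment")})
c=capture("scene");np.savez("scene5.npz",**c);np.savez("top5.npz",**capture("top"))
SH["blk"]=[lift(L,44)]
overlay("5","blk",[431.02,145.8,.1057],"pics/v5.png")
from rel import *
c=[413.1,143.9,60,1.677];r=rel(c,[576.9,-163.5,60,1.571-.163]);print(r,app(c,r))
E
```

```text
{'tool_pos': array([414.1  , 144.078,  61.242]), 'contact_force': array([-0.198, -0.67 , -0.891]), 'moment': array([-0.021, -0.121,  0.041]), 'grip_width': np.float64(23.356)}
[0, 0, 0.269, np.float64(-323.0), np.float64(130.3), np.float64(-0.0)] [np.float64(576.91), np.float64(-163.47), np.float64(60.0), 1.408]
```

View pics/v5.png

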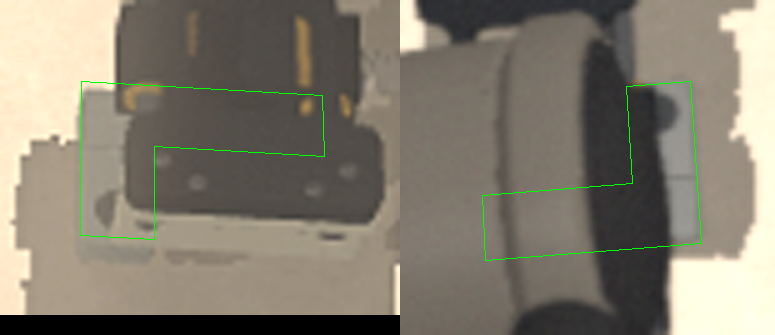

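>>> step_arm(increments="0 0 0.05 -60 25 0 -1; 0 0 0.269 -323 130.3 0 -1; 0 0 0.269 -323 130.3 0 -1; 0 0 0.269 -323 130.3 0 -1; 0 0 0.269 -323 130.3 0 -1; 0 0 0.269 -323 130.3 0 -1; 0 0 0.269 -323 130.3 0 -1; 0 0 0.269 -323 130.3 0 -1; 0 0 0.269 -323 130.3 0 -1; 0 0 0.269 -323 130.3 10 -1; 0 0 0.269 -323 130.3 17 -1; 0 0 0.269 -323 130.3 17 -1")

```text
time: 10.55
tool_pos: [576.4, -163.0, 42.0]
tcp_rot: [-3.14, -0.0, 1.408]
contact_force: [-0.5, -0.0, -1.0]
grip_width: 23.4
```

```bash
python3 - <<'E'
from plant import *
import cv2,numpy as np
from ov import *
np.savez("scene6.npz",**capture("scene"));np.savez("top6.npz",**capture("top"))
SH["blk"]=[lift(L,27),lift(L,13)]
overlay("6","blk",[594.7,-166.4,-.163],"pics/v6.png")
E
```

```text
(no output)
```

View pics/v6.png

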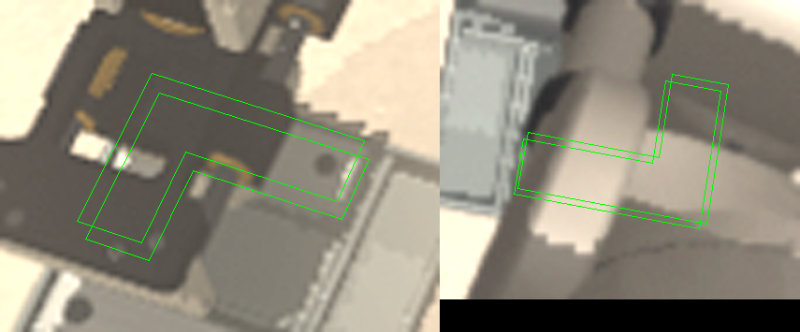

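>>> step_arm(increments="0 0 0 0 0 4 -1; 0 0 0 0 0 7 -1; 0 0 0 0 0 8.5 -1; 0 0 0 0 0 8.5 -1; 0 0 0 0 0 9 -1; 0 0 0 0 0 9 -1")

```text
time: 11.4
tool_pos: [577.0, -163.5, 34.3]
tcp_rot: [3.141, 0.0, 1.408]
contact_force: [-1.1, 0.2, 0.7]
grip_width: 23.4
```

>>> step_arm(increments="0 0 0 0 0 0 -0.2; 0 0 0 0 0 0 -0.1; 0 0 0 0 0 0 -0.1; 0 0 0 0 0 -10 -0.1; 0 0 0 0 0 -50 -0.1; 0 0 0 -20 -60 -70 1; 0 0 0 -20 -120 -76 1; 0 0 0 -20 -120 -76 1")

```text
time: 12.4
tool_pos: [450.6, -162.1, 110.4]
tcp_rot: [-3.137, -0.001, 1.407]
contact_force: [0.9, -0.1, 1.0]
grip_width: 66.6
```

```bash
python3 - <<'E'
from plant import *
import cv2,numpy as np
from ov import *
np.savez("scene7.npz",**capture("scene"));np.savez("top7.npz",**capture("top"))
SH["tray"]+=[lift(L,18)] if 0 else []
overlay("7","tray",[615.9,-154.7,-.163],"pics/v7.png",s=4)
pt=[621.5,222,.05]
ims=[]
for n in("scene","top"):
    c=load(n+"7");u=proj(c,W(pt,[(-35,-63,60),(0,20,40)])).mean(0).astype(int)
    f=c["frame"][u[1]-45:u[1]+45,u[0]-50:u[0]+50,::-1]
    print(n,u-[50,45]);ims.append(cv2.resize(f,None,fx=4,fy=4,interpolation=2))
cv2.imwrite("pics/r7.png",np.hstack(ims))
E
```

```text
scene [405 244]
top [151 168]
```

View pics/v7.png

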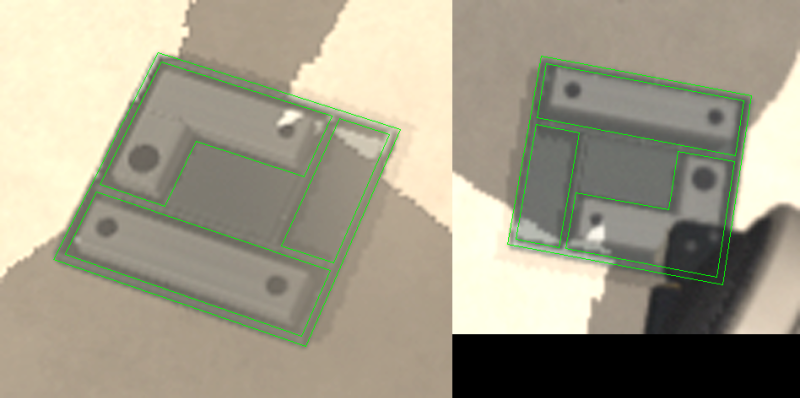

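View pics/r7.png

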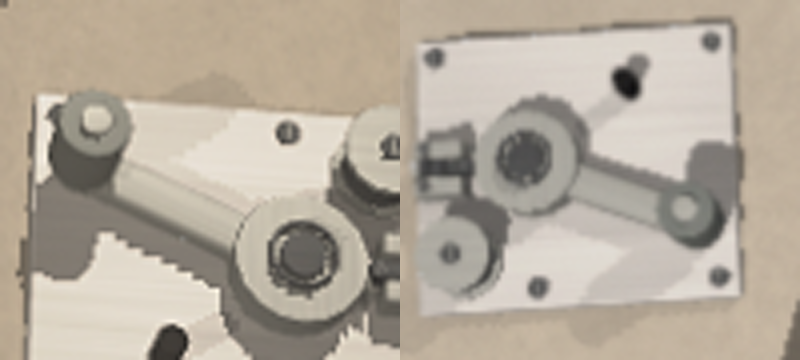

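```bash
python3 - <<'E'
from ov import *
a=unproj(load("scene7"),[[405+95/4-.4,244+122/4-.4]],60);b=unproj(load("top7"),[[151+286/4-.4,168+208/4-.4]],60)
print(a,b)
# plate corners px from r7
s=unproj(load("scene7"),[[405+35/4-.4,244+95/4-.4]],10)
t=unproj(load("top7"),[[151+17/4-.4,168+43/4-.4],[151+331/4-.4,168+20/4-.4],[151+341/4-.4,168+295/4-.4],[151+20/4-.4,168+314/4-.4]],10)
print(s,t)
p=fit([(70,80),(70,-80),(-70,-80),(-70,80)],t[:,:2],[620,222,.05]);print(p)
for q in(p,[621.5,222,.055]):
  P=W(q,[(0,20,0)])[0,:2]
  for th in(0,.8):
    e=q[2]-np.pi/2-.4+th
    print(P,P+90*np.array([np.cos(e),np.sin(e)]))
E
```

```text
[[592.49889228 156.05859767  60.        ]] [[592.00239031 156.38727102  60.        ]]
[[560.85174738 136.27033765  10.        ]] [[683.26264686 306.58367927  10.        ]
 [698.61842193 148.14555764  10.        ]
 [558.74004938 136.41857181  10.        ]
 [545.45969967 294.71171564  10.        ]]
[6.21520204e+02 2.21464881e+02 8.78295423e-02]
[619.76587114 241.38779038] [592.12462871 155.73756145]
[619.76587114 241.38779038] [661.9497455 161.8860876]
[620.4005545  241.96975762] [589.96285355 157.27296689]
[620.4005545  241.96975762] [659.95216274 161.12626509]
```

```bash
python3 - <<'E'
from rel import *
c=app([576.91,-163.47,34,1.408],[0,0,0,-20,-120,-76]);print(c)
r=rel(c,[592.2,156,110,1.259]);print(r,app(c,r))
E
```

```text
[np.float64(455.26), np.float64(-163.76), np.float64(110.0), 1.408]
[0, 0, 0.149, np.float64(337.7), np.float64(83.3), np.float64(-0.0)] [np.float64(592.19), np.float64(155.97), np.float64(110.0), 1.259]
```

>>> step_arm(increments="0 0 0.149 337.7 83.3 0 0.4; 0 0 0.149 337.7 83.3 0 0.4; 0 0 0.149 337.7 83.3 0 0.4; 0 0 0.149 337.7 83.3 0 0.4; 0 0 0.149 337.7 83.3 0 0.4; 0 0 0.149 337.7 83.3 0 0.4; 0 0 0.149 337.7 83.3 0 0.4; 0 0 0.149 337.7 83.3 0 0.4; 0 0 0.149 337.7 83.3 0 0.4; 0 0 0.149 337.7 83.3 20 0.4; 0 0 0.149 337.7 83.3 40 0.4; 0 0 0.149 337.7 83.3 56 0.4; 0 0 0.149 337.7 83.3 56 0.4; 0 0 0.149 337.7 83.3 56 0.4")

```text
time: 14.25
tool_pos: [592.8, 155.8, 54.7]
tcp_rot: [3.141, -0.0, 1.258]
contact_force: [-1.0, -0.3, 0.3]
grip_width: 64.5
```

```bash
python3 - <<'E'
from plant import *
import cv2,numpy as np
from h import *
s=capture("scene");t=capture("top")
a=s["frame"][215:365,380:560,::-1];b=t["frame"][140:290,120:300,::-1]
cv2.imwrite("pics/r8.png",cv2.resize(np.hstack([a,b]),None,fx=2.2,fy=2.2,interpolation=2))
from rel import *
P=np.array([619.8,241.4]);c=[592.2,156,54,1.259];v=np.array(c[:2])-P
for th in (.1,.2,.3,.4,.5,.6,.7,.8,.85):
    R=np.array([[np.cos(th),-np.sin(th)],[np.sin(th),np.cos(th)]]);q=P+R@v
    print(th,[float(x) for x in rel(c,[*q,54,1.259+th])],q)
E
```

```text
0.1 [0.0, 0.0, -0.1, 0.4, 9.0, -0.0] [600.86365882 153.67124199]
0.2 [0.0, 0.0, -0.2, 1.8, 17.8, -0.0] [609.7165233  152.21904072]
0.3 [0.0, 0.0, -0.3, 4.0, 26.5, -0.0] [618.67013855 151.65790612]
0.4 [0.0, 0.0, -0.4, 7.1, 35.0, -0.0] [627.635043   151.99344486]
0.5 [0.0, 0.0, -0.5, 11.0, 43.0, -0.0] [636.52166229 153.22230435]
0.6 [0.0, 0.0, -0.6, 15.6, 50.7, -0.0] [645.24120426 155.33220622]
0.7 [0.0, 0.0, -0.7, 21.1, 57.8, -0.0] [653.70654612 158.30206904]
0.8 [0.0, 0.0, -0.8, 27.2, 64.4, -0.0] [661.83310498 162.10221891]
0.85 [0.0, 0.0, -0.85, 30.5, 67.5, -0.0] [665.74381177 164.30210016]
```

View pics/r8.png

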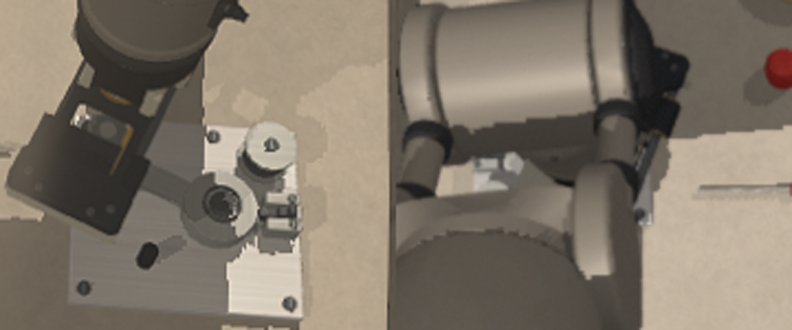

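>>> step_arm(increments="0 0 0 0 0 0 -1; 0 0 0 0 0 0 -1; 0 0 0 0 0 0 -1; 0 0 0 0 0 0 -1; 0 0 0 0 0 0 -1; 0 0 0 0 0 0 -1")

```text
time: 15.1
tool_pos: [591.6, 156.1, 53.9]
tcp_rot: [-3.14, 0.001, 1.259]
contact_force: [-4.5, 0.9, 3.2]
grip_width: 27.6
```

>>> step_arm(increments="0 0 -0.1 0.4 9 0 -1; 0 0 -0.2 1.8 17.8 0 -1; 0 0 -0.3 4 26.5 0 -1; 0 0 -0.4 7.1 35 0 -1; 0 0 -0.5 11 43 0 -1; 0 0 -0.55 13.2 46.9 0 -1; 0 0 -0.6 15.6 50.7 0 -1; 0 0 -0.6 15.6 50.7 0 -1; 0 0 -0.6 15.6 50.7 0 -1")

```text
time: 16.23
tool_pos: [644.5, 155.4, 53.9]
tcp_rot: [-3.14, -0.001, 1.858]
contact_force: [-6.0, 0.4, 3.8]
grip_width: 27.5
```

```bash
python3 - <<'E'
from plant import *
import cv2,numpy as np
print({k:np.round(v,3) for k,v in get_obs().items() if k in("tool_pos","contact_force","grip_width","moment")})
s=capture("scene")
cv2.imwrite("pics/r9.png",cv2.resize(s["frame"][215:365,380:560,::-1],None,fx=4,fy=4,interpolation=2))
E
```

```text
{'tool_pos': array([644.455, 155.38 ,  53.882]), 'contact_force': array([-5.986,  0.38 ,  3.818]), 'moment': array([ 0.1  ,  0.77 , -0.246]), 'grip_width': np.float64(27.481)}
```

View pics/r9.png

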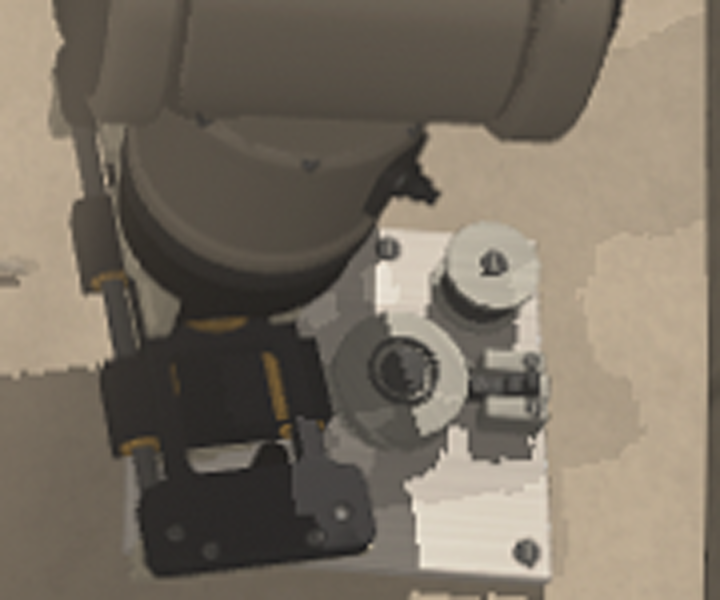

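>>> step_arm(increments="0 0 -0.05 0.1 4.5 0 -1; 0 0 -0.1 0.4 9 0 -1; 0 0 -0.15 1 13.4 0 -1; 0 0 -0.18 1.5 16.1 0 -1; 0 0 -0.2 1.8 17.8 0 -1; 0 0 -0.2 1.8 17.8 0 -1; 0 0 -0.2 1.8 17.8 0 -1")

```text
time: 17.15
tool_pos: [660.9, 162.0, 53.9]
tcp_rot: [-3.139, -0.001, 2.058]
contact_force: [-6.5, -0.3, 3.7]
grip_width: 27.8
```

```bash
python3 - <<'E'
from plant import *
import numpy as np
o=get_obs();print({k:np.round(v,3) for k,v in o.items() if k in("tool_pos","contact_force","grip_width","moment")})
d=o["tool_pos"][:2]-[619.8,241.4];print(np.hypot(*d),np.arctan2(d[1],d[0])+1.883)
E
```

```text
{'tool_pos': array([660.922, 161.963,  53.853]), 'contact_force': array([-6.459, -0.333,  3.655]), 'moment': array([-0.023,  0.844, -0.422]), 'grip_width': np.float64(27.805)}
89.44973321769231 0.7898903554602326
```

>>> step_arm(increments="0 0 -0.01 0 0.9 0 -1; 0 0 -0.02 0 1.8 0 -1; 0 0 -0.02 0 1.8 0 -1; 0 0 -0.02 0 1.8 0 -1")

```text
time: 17.65
tool_pos: [661.5, 162.4, 53.8]
tcp_rot: [-3.137, -0.002, 2.078]
contact_force: [-10.9, -2.6, 6.0]
grip_width: 27.3
```

```bash
python3 - <<'E'
from plant import *
import numpy as np
o=get_obs();print({k:np.round(v,3) for k,v in o.items() if k in("tool_pos","contact_force","grip_width","moment")})
d=o["tool_pos"][:2]-[619.8,241.4];print(np.hypot(*d),np.arctan2(d[1],d[0])+1.883)
E
```

```text
{'tool_pos': array([661.478, 162.359,  53.811]), 'contact_force': array([-10.919,  -2.568,   5.954]), 'moment': array([-0.322,  1.44 , -0.58 ]), 'grip_width': np.float64(27.298)}
89.35621174750027 0.7974434555250594
```

>>> step_arm(increments="0 0 -0.01 0 0.9 0 -1; 0 0 -0.015 0 1.5 0 -1; 0 0 -0.015 0 1.5 0 -1; 0 0 -0.015 0 1.5 0 -1; 0 0 -0.015 0 1.5 0 -1")

```text
time: 18.27
tool_pos: [661.5, 162.6, 53.7]
tcp_rot: [-3.133, -0.003, 2.093]
contact_force: [-14.6, -4.6, 9.3]
grip_width: 27.6
```

```bash
python3 - <<'E'
from plant import *
import cv2,numpy as np
from ov import *
o=get_obs();print({k:np.round(v,3) for k,v in o.items() if k in("tool_pos","contact_force","grip_width","moment")})
d=o["tool_pos"][:2]-[619.8,241.4];print(np.hypot(*d),np.arctan2(d[1],d[0])+1.883)
s=capture("scene");t=capture("top")
np.savez("scene9.npz",**s);np.savez("top9.npz",**t)
cv2.imwrite("pics/rA.png",cv2.resize(s["frame"][215:365,380:560,::-1],None,fx=4,fy=4,interpolation=2))
cv2.imwrite("pics/rB.png",np.hstack([s["frame"][150:390,150:550,::-1],t["frame"][120:360,100:500,::-1]]))
E
```

```text
{'tool_pos': array([661.496, 162.639,  53.656]), 'contact_force': array([-14.592,  -4.643,   9.253]), 'moment': array([-0.553,  2.168, -0.402]), 'grip_width': np.float64(27.638)}
89.11727595086451 0.7990896241636027
```

View pics/rA.png

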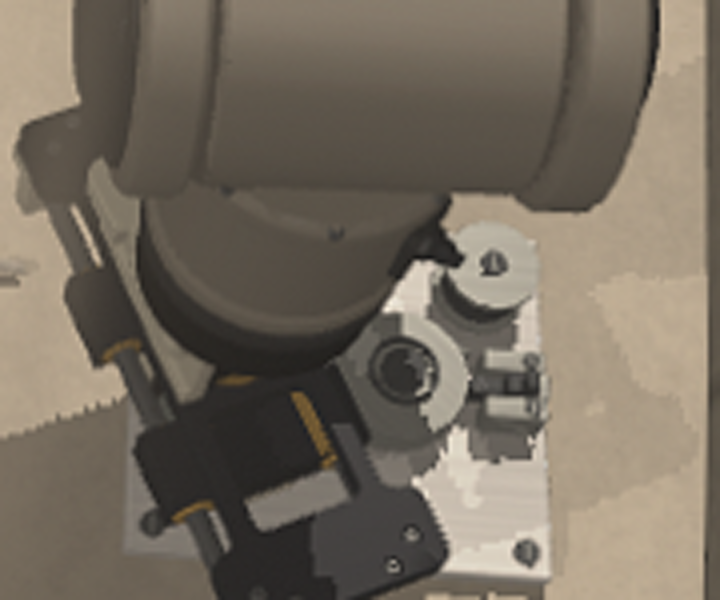

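View pics/rB.png

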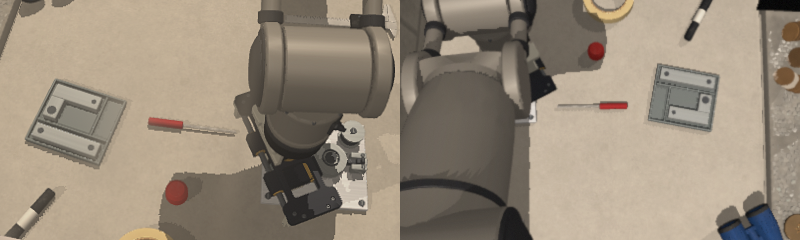

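```bash
python3 - <<'E'
from plant import *
o=get_obs();print(o["time"],o["contact_force"],o["tool_pos"]);print(close_job())
E
```

```text
18.375 [-14.40379717  -3.2510851    8.45495826] [661.51438589 162.62261879  53.67158421]
the job is handed in; nothing more can be done
None
```

I put both parts in the tray, swung the tensioner arm back to its end stop, and handed the job in at 18.4 s with the fingers still holding the roller there.

- **Parts in the tray:** The keeper bar and then the idler block were set into their matching compartments and released. Overlays of the tray outline on pictures from both cameras show them flat and inside. The spare compartment is empty.
- **Tensioner arm:** I pinched the roller from above and followed its arc past the click point. The last reading put the arm at about 0.80 rad. Commanding a further 1.5 mm moved the tool only about 0.3 mm, while the sideways force rose from about 11 N to 15 N, so it is against the stop. I judge the click from the angle, as I did not see the pawl move.
- **Other objects:** The file and the red cap look untouched in the last pictures, and the fingers are well clear of the pawl.
- **Loose ends:** The wrist also reads about 8–9 N upward while holding. I did not find the cause, but it is within the limits. My first estimate of the unit's turn was about 0.03 rad too small. I measured it again before touching the roller, and the second result agreed with both cameras.

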